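# Take the long plate off the printer bed and stack it

### The arm

A 6-joint arm with a two-finger parallel gripper is mounted at the origin on the work surface. World frame = base frame: x ahead of the robot, y to its left, z up, the work surface at z = 0. Lengths are in mm, angles in rad, forces in N, time in s.
With the tool pointing down it reaches from about 250 to 725 mm from the base axis. Payload 4 kg.
Tool frame: the origin (TCP) lies at the centre of the arm's flange, where the gripper is bolted on; the fingertips stand 173 mm ahead of it and the grasp point (between the pads) lies 155 mm ahead of it; z points along the fingers, y is the direction in which the jaws open and shut (so a half turn about z gives the same grasp; the last joint's range is limited). The gripper opens to 85 mm and grips with 20 to 120 N. Pads are 22 mm wide; open, the fingers measure 114 mm over their backs; the gripper's body (76 mm by 85 mm) begins 54 mm behind the grasp point. The pads swing forward as they close: fully open they stand 13 mm farther back than shut.
Start: joints at [-1.298, 0.241, 0.005, 1.335, 0, 1.571], TCP at [134.713, -481.511, 404.706] pointing down, gripper open.
Joint ranges: [-2.72, 2.72], [-1.05, 1.87], [-1.09, 1.28], [-1.99, 2.15], [-1.42, 1.44], [-3.14, 3.14]. Speed limits (rad/s): [2.79, 2.79, 3.14, 3.14, 3.14, 3.14].

### API

Orientations are given as a rotation vector (axis times angle).
In Python, from bench import sensors, viewer, finish_job gives the robot as it stands. The module is installed in compiled form; this text tells all that it offers.
- The arm moves only by the tool servo_tool, never from a script. Its argument "moves" is a list of rows, each an object of numbers: "jaw": the gripper's target within -1 to 1 (fully open at 1, half-way at 0, shut at -1); "dx", "dy", "dz": the shift along the world's x, y, z in units of 40 mm (1.0 is 40 mm); "twist": the turn about the world's z in units of 6 degrees (1.0 is 6 degrees). A call has 1 to 12 rows; each row is the pose to reach, as a shift and turn from the pose commanded when the call began; what a row does not reach only later rows make up. A row lasts 1/10 s, in which the tool goes at most 50 mm and 8.59 degrees, less where a joint would pass 70% of its speed; a pose out of reach is approached as far as the arm can. A call with a gripper value outside its range is refused whole. The fingers move at their own pace and stop on an object; the grip force is fixed at half the most. Time passes only in rows, so rows that repeat a pose let the fingers close. It gives the time, the measured TCP pose, the force and the opening at its end, in the units of the state.
- sensors.get_obs(): the state, without advancing time (a new reading comes with each control period).
- viewer.get_image(name): name is "scene" or "top"; returns (picture, depth): 400x640x3 uint8, red, green, blue; 400x640 float32, mm along the optical axis (not along the pixel's ray), 0 where there is no reading.
- viewer.get_calibration(name): a dict with "camera_matrix" (3x3 intrinsics, pixels), "k1" (the pictures are not rectified: a ray, as slopes to the right and down, at radius r is drawn at 1 + k1 r^2 times it, then the intrinsics apply), "view" (4x4, takes a point from world to camera coordinates). Camera axes: x right, y up, looking along -z (the intrinsics and any distortion apply to the point x, -y, -z); pixel columns grow to the right and rows downward; lengths in mm; the calibration is good to about 2 mm. A picture is of the moment at which its call begins. get_calibration takes no time and is no camera call.
- finish_job(): hands the job in, once; it reports no verdict.
The state is a dict: "time": time; "q": joint angles; "joint_velocities": joint speeds; "joint_torque": joint torques, N m; "ee_pos": TCP position; "tool_rot": TCP orientation; "contact_force": force on the tool from outside, world axes, zero at the start; "torque": the same for the moment, N m; "gripper_width": finger opening in mm.
Only numpy, scipy, OpenCV 4.12 (cv2) and the standard library are available. Lean on these libraries where they do the work, as an engineer would, in place of code of your own. Each camera call takes 0.05 s, during which the arm holds its last target.

### The job

The long metal plate lies sunk in the printer bed, where its sides cannot be gripped: slide it out over the bed's open end (the end nearer the robot) until that end sticks out and can be taken by its two long sides, then pick it up and lay it, not drop it, on top of the pile of two short plates on the wooden stand. It should lie flat, centred on the pile and lengthwise like it, either way round, with the short plates still in place and the other things on the bench left where they are.

Things in the scene. Friction and masses are not known exactly. Their poses are not given: they have to be found in the camera images.
- bed: fixed printer bed 240 x 90 mm, dark steel, on a black carriage. Origin: under its centre, on the bench; x along its length, z up; its -x end, nearer the robot, is open. Floor 60 mm above the bench; a grey rim 4 mm high (top at 64 mm, flush with the plate) closes the long sides (channel 62 mm wide) and the +x end.
- bed_edge (a point): middle of the floor's edge at the bed's open end (bed x = -120 mm, 60 mm up). Nothing lies beyond it; the carriage below ends 35 mm further in.
- long_plate: loose flat aluminium plate 170 x 56 x 4 mm, 75 to 155 g, in the bed's channel, front end 10 to 50 mm inside the open end, about 3 mm play at each side. Smooth: slides when pressed from above (5 to 10 N) and drawn along; may be gripped firmly (50 N); tips off if its centre passes the edge. Origin: centre of its underside; x along its length (-x end towards the open end), z up.
- plate_front (a point): middle of the long plate's end nearer the open end of the bed (at x = -85 mm of the plate, half its thickness up)
- stand: fixed plywood stand, 84 x 64 mm, top 50 mm above the bench, on a foot 84 x 100 x 8 mm. Origin: under its centre, on the bench; x along its 84 mm length. It may be left or right of the bed.
- short_top: upper of two loose aluminium plates, each 80 x 56 x 4 mm, 55 g, piled on the stand; its top, 58 mm above the bench, is where the long plate goes. Origin: centre of its underside; x along its 80 mm length. The long plate overhangs the pile 45 mm at each end, so fingers can set it down beyond the end of pile and stand.
- short_low: the lower short plate, same size, on the stand's top. Origin: centre of its underside
- scraper: bystander: scraper about 200 mm long, lying between bed and stand; origin about its middle, on the bench
- bracket: bystander: small orange printed bracket 60 x 40 x 46 mm; origin under its centre
- vase: bystander: white printed vase, 72 mm across, 85 mm high; origin under its centre
- carton: bystander: cardboard box 90 x 120 x 50 mm; origin under its centre
- caliper: bystander: caliper 150 mm long, lying flat; origin under its middle
Not all that is in view belongs to the job. What is shaped like the long_plate but purple or red is not meant.

How it is judged (in metres and radians):
On the way:
1. the long plate sticks out over the bed's open end by at least 22 mm while still lying flat on the bed (x of plate_front in the frame of bed below -0.142 m and angle between long_plate's own z axis and vertical below 0.08 rad and z of long_plate in the frame of bed between 0.056 and 0.066 m and x of long_plate in the frame of bed above -0.12 m and y of long_plate in the frame of bed between -0.012 and 0.012 m), for 0.2 s.
At the end, for the whole second after the job is handed in: The long plate rests flat (within 0.06 rad) and still on the upper short plate, released, its centre within 22 mm along and 15 mm across of that plate's centre and its length within 0.17 rad of that plate's; both short plates are within 15 mm of where they started (x of long_plate in the frame of short_top between -0.022 and 0.022 m and y of long_plate in the frame of short_top between -0.015 and 0.015 m and z of long_plate in the frame of short_top between 0.0015 and 0.0065 m and angle between the x axis of long_plate and the x axis of short_top, either way round below 0.17 rad and angle between long_plate's own z axis and vertical below 0.06 rad and contact force between long_plate and short_top above 0.2 N and linear speed of long_plate below 0.02 m/s and distance of each of short_top, short_low from where it was at the start of the episode below 0.015 m); the robot touches nothing.
It fails at once if the long plate falls freely (faster than 0.7 m/s with no finger on it, a drop of about 25 mm) (linear speed of long_plate above 0.7 m/s and contact force between long_plate and the fingers below 0.1 N).
It fails at once if one of the bystanders is moved by more than 30 mm (distance of any of scraper, bracket, vase, carton, caliper from where it was at the start of the episode above 0.03 m).
It also fails if it takes over 51 s, if anything falls off the work surface, if the arm or the gripper's body presses on something with over 40 N, if the wrist force passes 120 N, or if a joint passes its speed limit or range.

## Working session

There is one attempt and no reset: what is moved stays moved. The work goes in short steps, Python scripts to look and compute and a tool call to move; the robot and the scene stay as the last step left them, time stands still between calls to the robot, and variables do not carry over. Pictures are saved under pics/ and viewed, and the job is handed in when it is done.

Besides the shell and the picture viewer there is one more tool, called after "Request:" as a command line: name --argument value ..., lists and objects as JSON in quotes. servo_tool: Moves the arm, as the interface text tells. Its arguments: {"type":"object","properties":{"moves":{"type":"array"}},"required":["moves"]}

```bash
mkdir -p pics
cat > h.py <<'E'
import numpy as np, cv2
from bench import sensors, viewer
def grab(n,tag):
    im,d=viewer.get_image(n); cv2.imwrite(f'pics/{tag}.png',im[:,:,::-1]); np.savez(f'{tag}.npz',im=im,d=d); return im,d
def cal(n):
    c=viewer.get_calibration(n); return np.array(c['camera_matrix']),c['k1'],np.array(c['view'])
def rays(n,uv):
    K,k1,V=cal(n); uv=np.asarray(uv,float).reshape(-1,1,2)
    p=cv2.undistortPoints(uv,K,np.array([k1,0,0,0,0.])).reshape(-1,2)
    dc=np.c_[p[:,0],-p[:,1],-np.ones(len(p))]
    R=V[:3,:3]; return -R.T@V[:3,3], dc@R
def onplane(n,uv,z):
    o,d=rays(n,uv); return o+d*((z-o[2])/d[:,2])[:,None]
def depthpts(n,uv,d):
    o,r=rays(n,uv); z=np.array([d[int(v),int(u)] for u,v in np.asarray(uv).reshape(-1,2)]); return o+r*z[:,None]
def proj(n,P):
    K,k1,V=cal(n); P=np.asarray(P,float).reshape(-1,3); c=P@V[:3,:3].T+V[:3,3]
    x=c[:,0]/-c[:,2]; y=-c[:,1]/-c[:,2]; f=1+k1*(x*x+y*y)
    return np.c_[K[0,0]*x*f+K[0,2],K[1,1]*y*f+K[1,2]]
E
python3 - <<'E'
from h import *
for n in('scene','top'):
    grab(n,n+'0'); print(n,*[np.round(a,3) for a in cal(n)])
print(sensors.get_obs())
E
```

```text
scene [[457.193   0.    321.844]
 [  0.    457.193 201.53 ]
 [  0.      0.      1.   ]] 0.023 [[-3.790000e-01  9.250000e-01 -1.800000e-02  1.380920e+02]
 [-5.880000e-01 -2.260000e-01  7.770000e-01  2.255820e+02]
 [ 7.150000e-01  3.050000e-01  6.300000e-01 -1.654325e+03]
 [ 0.000000e+00  0.000000e+00  0.000000e+00  1.000000e+00]]
top [[375.179   0.    321.48 ]
 [  0.    375.179 202.253]
 [  0.      0.      1.   ]] -0.017 [[ 1.200000e-02 -1.000000e+00  2.300000e-02 -1.997000e+00]
 [ 9.950000e-01  1.400000e-02  1.020000e-01 -4.553900e+02]
 [-1.030000e-01  2.100000e-02  9.940000e-01 -1.088252e+03]
 [ 0.000000e+00  0.000000e+00  0.000000e+00  1.000000e+00]]
{'time': 0.1, 'q': array([-1.29799938e+00,  2.41313328e-01,  3.85506502e-03,  1.33520401e+00,
       -8.05667286e-06,  1.57079904e+00]), 'joint_velocities': array([ 0.00116951, -0.00200004,  0.0035028 , -0.00143127, -0.00029486,
        0.00011941]), 'joint_torque': array([-4.44698571e-04, -3.73138368e+01,  2.53009897e+01,  1.08646849e-02,
        4.71158728e-05,  3.83740741e-06]), 'ee_pos': array([ 134.64586059, -481.2744465 ,  403.91233951]), 'tool_rot': array([-3.11058417e+00, -4.26925554e-01,  4.10848895e-04]), 'contact_force': array([0.88707969, 0.34821631, 0.19446002]), 'torque': array([-0.04233802,  0.00917418,  0.02725501]), 'gripper_width': 85.39782296945744}
```

View pics/scene0.png

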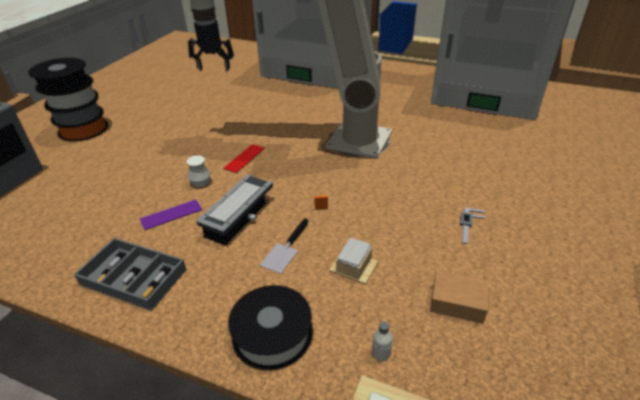

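View pics/top0.png

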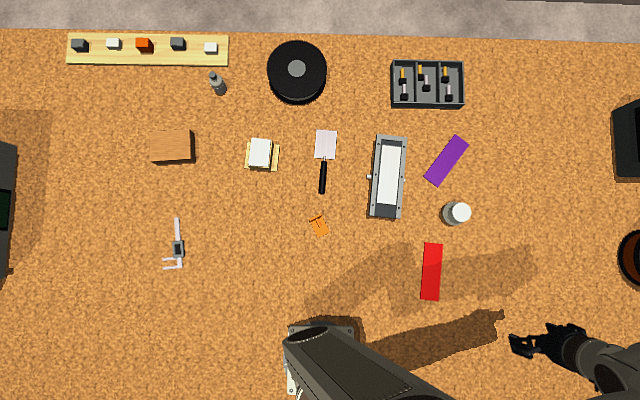

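The top view shows these plate-like candidates: a white or silver plate in the bed (390,172), a purple strip (446,160), a red strip (431,272), the scraper blade (325,145) and the short plates on the stand (260,153). By the description it's the silver plate in the bed. Next I'll check it in a close crop and measure it.

```bash
cat > m.py <<'E'
from h import *
import sys
def rect(im,roi,th,z,n='top'):
    x0,y0,x1,y1=roi; c=im[y0:y1,x0:x1].astype(int)
    m=((c.min(2)>th)&(c.max(2)-c.min(2)<35)).astype(np.uint8)
    k,l,s,_=cv2.connectedComponentsWithStats(m); i=1+np.argmax(s[1:,4])
    cs,_=cv2.findContours((l==i).astype(np.uint8),cv2.RETR_EXTERNAL,cv2.CHAIN_APPROX_NONE)
    p=max(cs,key=len).reshape(-1,2)+[x0,y0]
    P=onplane(n,p,z)[:,:2]
    (cx,cy),(w,h),a=cv2.minAreaRect(P.astype(np.float32))
    if w<h: w,h,a=h,w,a+90
    a=(a+90)%180-90
    return np.array([cx,cy]),w,h,a,p
E
python3 - <<'E'
from m import *
z=np.load('top0.npz'); im,d=z['im'],z['d']
for nm,roi,zz in(('plate',(365,125,412,225),64),('short',(240,130,285,175),58)):
    for th in(140,170,200):
        c,w,h,a,p=rect(im,roi,th,zz); print(nm,th,c.round(1),round(w,1),round(h,1),round(a,2))
for uv in((390,172),(385,211),(260,153),(325,145),(323,180),(318,225),(457,212),(446,160)): print(uv,depthpts('top',[uv],d).round(0))
a=cv2.resize(im[120:230,360:420],None,fx=5,fy=5,interpolation=cv2.INTER_CUBIC)
b=cv2.resize(im[125:180,235:295],None,fx=5,fy=5,interpolation=cv2.INTER_CUBIC)
o=np.zeros((550,620,3),np.uint8);o[:550,:300]=a;o[:275,310:610]=b
cv2.imwrite('pics/crop0.png',o[:,:,::-1])
E
```

```text
plate 140 [ 532.2 -188.4] 238.7 91.7 -5.46
plate 170 [ 535.2 -188.5] 169.9 55.5 -5.71
plate 200 [ 535.4 -188.2] 168.6 54.6 -5.9
short 140 [596.1 187.6] 81.4 58.3 -3.57
short 170 [596.1 187.8] 81.4 58.1 -3.57
short 200 [596.4 186.9] 79.9 57.7 -5.52
(390, 172) [[ 542. -193.   62.]]
(385, 211) [[ 429. -178.   59.]]
(260, 153) [[593. 185.  58.]]
(325, 145) [[635.  -5.   1.]]
(323, 180) [[523.  -0.  18.]]
(318, 225) [[388.  13.  27.]]
(457, 212) [[ 427. -377.   86.]]
(446, 160) [[ 594. -379.    4.]]
```

View pics/crop0.png

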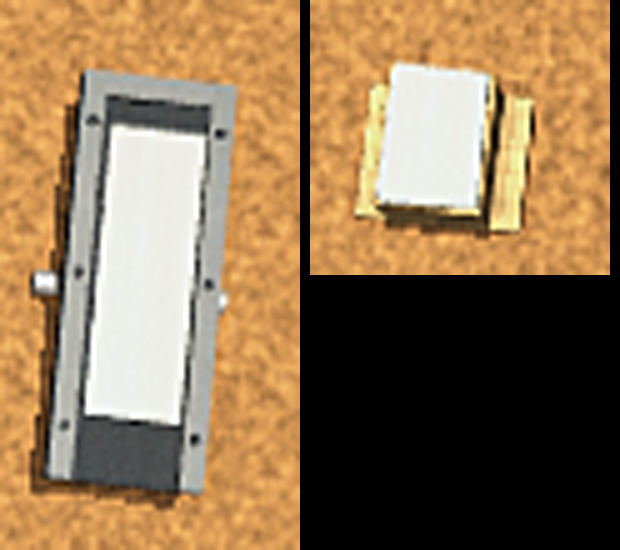

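The crop confirms the silver plate in the bed: 170 x 55.5 mm at z 64, front end about 38 mm inside the open end, and the short plates measure about 80 x 57 mm. I'll move above the plate with the jaw shutting and the jaw axis across the bed.

Request:
servo_tool --moves '[{"jaw":-1,"dx":1,"dy":0.7,"dz":0,"twist":1.2},{"jaw":-1,"dx":2,"dy":1.4,"dz":0,"twist":2.4},{"jaw":-1,"dx":3,"dy":2.1,"dz":0,"twist":3.6},{"jaw":-1,"dx":4,"dy":2.8,"dz":0,"twist":4.8},{"jaw":-1,"dx":5,"dy":3.5,"dz":0,"twist":6},{"jaw":-1,"dx":6,"dy":4.2,"dz":0,"twist":7.2},{"jaw":-1,"dx":7,"dy":4.9,"dz":0,"twist":8.4},{"jaw":-1,"dx":8,"dy":5.6,"dz":0,"twist":9.6},{"jaw":-1,"dx":9,"dy":6.3,"dz":0,"twist":10.8},{"jaw":-1,"dx":10,"dy":7,"dz":0,"twist":12},{"jaw":-1,"dx":10.38,"dy":7.28,"dz":-0.3,"twist":13.2},{"jaw":-1,"dx":10.38,"dy":7.28,"dz":-0.8,"twist":14.4}]'

```text
time: 1.3
ee_pos: [552.7, -188.0, 372.6]
tool_rot: [1.963, 2.45, 0.002]
contact_force: [-0.4, 0.2, -0.0]
gripper_width: 0.0
```

```bash
cat > st.py <<'E'
from h import *
from scipy.spatial.transform import Rotation as R
def st():
    o=sensors.get_obs(); r=R.from_rotvec(o['tool_rot']).as_matrix()
    print('t',round(o['time'],2),'p',o['ee_pos'].round(1),'yaw_y',round(np.degrees(np.arctan2(r[1,1],r[0,1])),2),'down',r[:,2].round(3),'F',o['contact_force'].round(1),'T',o['torque'].round(2),'w',round(o['gripper_width'],1),'q',o['q'].round(2))
if __name__=='__main__': st()
E
python3 st.py
```

```text
t 1.3 p [ 552.7 -188.   372.6] yaw_y 12.6 down [ 0.003 -0.    -1.   ] F [-0.4  0.2 -0. ] T [0.   0.05 0.01] w 0.0 q [-0.33  0.42  0.18  1.32  0.    1.02]
```

Request:
servo_tool --moves '[{"jaw":-1,"dz":-0.3,"twist":1.3},{"jaw":-1,"dz":-0.6,"twist":2.6},{"jaw":-1,"dz":-0.9,"twist":3.9},{"jaw":-1,"dz":-1.2,"twist":5.2},{"jaw":-1,"dz":-1.5,"twist":6.5},{"jaw":-1,"dz":-1.8,"twist":7.8},{"jaw":-1,"dz":-2.1,"twist":9.1},{"jaw":-1,"dz":-2.4,"twist":10.4},{"jaw":-1,"dz":-2.6,"twist":11.7},{"jaw":-1,"dz":-2.8,"twist":12.07},{"jaw":-1,"dz":-3,"twist":12.07},{"jaw":-1,"dz":-3,"twist":12.07}]'

```text
invalid input
```

Run:
```python
from st import *
st(); im,d=grab('top','top1'); im,d=grab('scene','scene1')
cv2.imwrite('pics/s1c.png',cv2.resize(im[150:280,150:320,::-1],None,fx=4,fy=4))
```

```text
t 1.3 p [ 552.7 -188.   372.6] yaw_y 12.6 down [ 0.003 -0.    -1.   ] F [-0.4  0.2 -0. ] T [0.   0.05 0.01] w 0.0 q [-0.33  0.42  0.18  1.32  0.    1.02]
```

View pics/s1c.png

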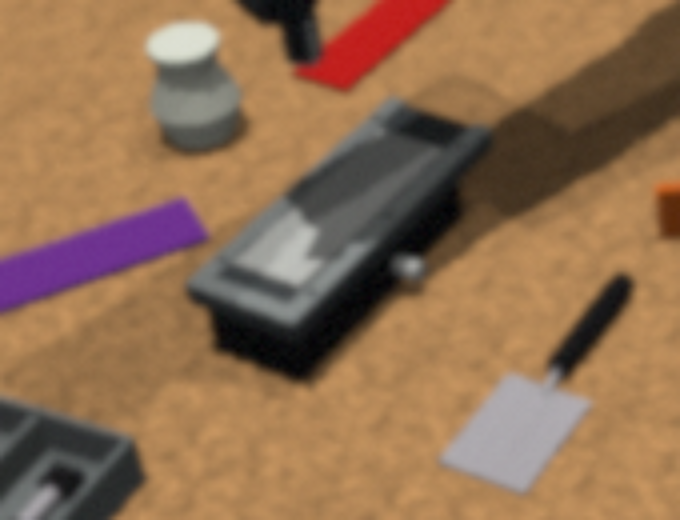

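The call was refused, probably because it left out dx and dy. The scene crop still shows the gripper well above the bed, with its shadow on the plate. I'll resend with every key filled in.

Request:
servo_tool --moves '[{"jaw":-1,"dx":0,"dy":0,"dz":-0.3,"twist":1.3},{"jaw":-1,"dx":0,"dy":0,"dz":-0.6,"twist":2.6},{"jaw":-1,"dx":0,"dy":0,"dz":-0.9,"twist":3.9},{"jaw":-1,"dx":0,"dy":0,"dz":-1.2,"twist":5.2},{"jaw":-1,"dx":0,"dy":0,"dz":-1.5,"twist":6.5},{"jaw":-1,"dx":0,"dy":0,"dz":-1.8,"twist":7.8},{"jaw":-1,"dx":0,"dy":0,"dz":-2.1,"twist":9.1},{"jaw":-1,"dx":0,"dy":0,"dz":-2.4,"twist":10.4},{"jaw":-1,"dx":0,"dy":0,"dz":-2.6,"twist":11.7},{"jaw":-1,"dx":0,"dy":0,"dz":-2.8,"twist":12.07},{"jaw":-1,"dx":0,"dy":0,"dz":-3,"twist":12.07},{"jaw":-1,"dx":0,"dy":0,"dz":-3,"twist":12.07}]'

```text
time: 2.6
ee_pos: [549.2, -190.6, 251.9]
tool_rot: [-0.157, -3.136, -0.001]
contact_force: [0.4, 0.5, -0.3]
gripper_width: 0.1
```

Run:
```python
from st import *
st(); im,d=grab('scene','scene2')
cv2.imwrite('pics/s2c.png',cv2.resize(im[150:280,150:320,::-1],None,fx=4,fy=4))
```

```text
t 2.6 p [ 549.2 -190.6  251.9] yaw_y 84.26 down [-0.002  0.001 -1.   ] F [ 0.4  0.5 -0.3] T [-0.02 -0.03 -0.  ] w 0.1 q [-0.33  0.51 -0.02  1.05 -0.   -0.23]
```

View pics/s2c.png

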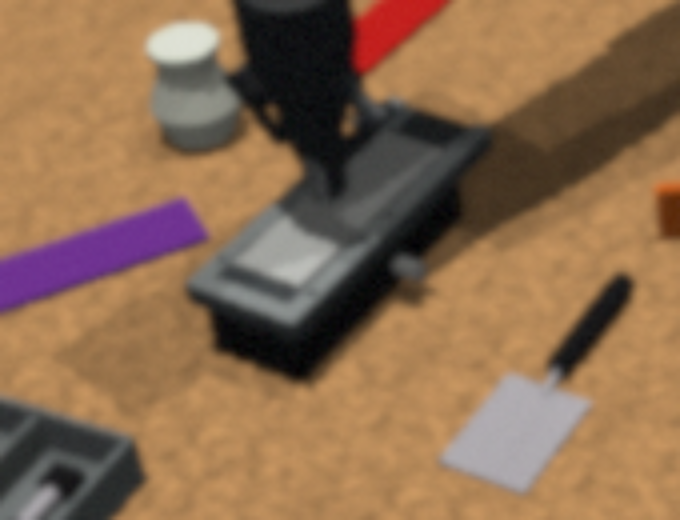

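The fingertips hang over the middle of the plate, about 15 mm up (crop pixel 325,195). I'll go down gently until there is contact.

Request:
servo_tool --moves '[{"jaw":-1,"dx":0,"dy":0,"dz":-0.1,"twist":0},{"jaw":-1,"dx":0,"dy":0,"dz":-0.2,"twist":0},{"jaw":-1,"dx":0,"dy":0,"dz":-0.3,"twist":0},{"jaw":-1,"dx":0,"dy":0,"dz":-0.35,"twist":0},{"jaw":-1,"dx":0,"dy":0,"dz":-0.38,"twist":0},{"jaw":-1,"dx":0,"dy":0,"dz":-0.38,"twist":0}]'

```text
time: 3.25
ee_pos: [550.0, -190.3, 237.6]
tool_rot: [0.152, 3.138, -0.0]
contact_force: [-0.1, 0.3, 0.6]
gripper_width: -0.1
```

Request:
servo_tool --moves '[{"jaw":-1,"dx":0,"dy":0,"dz":-0.03,"twist":0},{"jaw":-1,"dx":0,"dy":0,"dz":-0.05,"twist":0},{"jaw":-1,"dx":0,"dy":0,"dz":-0.05,"twist":0}]'

```text
time: 3.55
ee_pos: [550.3, -190.4, 237.5]
tool_rot: [0.152, 3.135, -0.001]
contact_force: [-2.5, 1.5, 8.7]
gripper_width: -0.2
```

Request:
servo_tool --moves '[{"jaw":-1,"dx":-0.1,"dy":0.01,"dz":0,"twist":0},{"jaw":-1,"dx":-0.2,"dy":0.019,"dz":0,"twist":0},{"jaw":-1,"dx":-0.3,"dy":0.029,"dz":0,"twist":0},{"jaw":-1,"dx":-0.4,"dy":0.039,"dz":0,"twist":0},{"jaw":-1,"dx":-0.5,"dy":0.048,"dz":0,"twist":0},{"jaw":-1,"dx":-0.6,"dy":0.058,"dz":0,"twist":0},{"jaw":-1,"dx":-0.7,"dy":0.068,"dz":0,"twist":0},{"jaw":-1,"dx":-0.8,"dy":0.077,"dz":0,"twist":0},{"jaw":-1,"dx":-0.9,"dy":0.087,"dz":0,"twist":0},{"jaw":-1,"dx":-1,"dy":0.097,"dz":0,"twist":0},{"jaw":-1,"dx":-1,"dy":0.097,"dz":0,"twist":0}]'

```text
time: 4.65
ee_pos: [510.9, -186.8, 237.5]
tool_rot: [0.152, 3.133, -0.002]
contact_force: [-0.9, -0.6, 6.6]
gripper_width: -0.0
```

Run:
```python
from st import *
st(); a,_=grab('scene','scene3'); b,_=grab('top','top3')
o=np.hstack([cv2.resize(a[160:260,180:290],(440,400)),cv2.resize(b[120:245,350:440],(288,400))])
cv2.imwrite('pics/s3c.png',o[:,:,::-1])
```

```text
t 4.65 p [ 510.9 -186.8  237.5] yaw_y 84.44 down [ 0.005 -0.002 -1.   ] F [-0.9 -0.6  6.6] T [ 0.06 -0.07  0.01] w -0.0 q [-0.35  0.45 -0.15  0.96  0.   -0.25]
```

View pics/s3c.png

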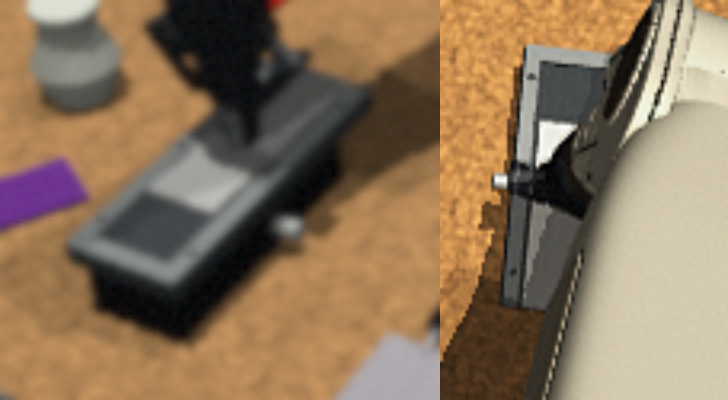

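The plate is following: the gap behind it, at crop (155,225), has grown to about 75 mm. I'll drag it 50 mm further.

Request:
servo_tool --moves '[{"jaw":-1,"dx":-0.12,"dy":0.012,"dz":-0.01,"twist":0},{"jaw":-1,"dx":-0.24,"dy":0.023,"dz":-0.01,"twist":0},{"jaw":-1,"dx":-0.36,"dy":0.035,"dz":-0.01,"twist":0},{"jaw":-1,"dx":-0.48,"dy":0.046,"dz":-0.01,"twist":0},{"jaw":-1,"dx":-0.6,"dy":0.058,"dz":-0.01,"twist":0},{"jaw":-1,"dx":-0.72,"dy":0.07,"dz":-0.01,"twist":0},{"jaw":-1,"dx":-0.84,"dy":0.081,"dz":-0.01,"twist":0},{"jaw":-1,"dx":-0.96,"dy":0.093,"dz":-0.01,"twist":0},{"jaw":-1,"dx":-1.08,"dy":0.105,"dz":-0.01,"twist":0},{"jaw":-1,"dx":-1.2,"dy":0.116,"dz":-0.01,"twist":0},{"jaw":-1,"dx":-1.25,"dy":0.121,"dz":-0.01,"twist":0},{"jaw":-1,"dx":-1.25,"dy":0.121,"dz":-0.01,"twist":0}]'

```text
time: 5.95
ee_pos: [461.5, -182.2, 237.4]
tool_rot: [0.152, 3.131, -0.003]
contact_force: [0.0, 0.3, 9.1]
gripper_width: 0.2
```

Run:
```python
from st import *
st(); a,_=grab('scene','scene4')
cv2.imwrite('pics/s4c.png',cv2.resize(a[150:260,180:310,::-1],None,fx=6,fy=5,interpolation=cv2.INTER_CUBIC))
```

```text
t 5.95 p [ 461.5 -182.2  237.4] yaw_y 84.45 down [ 0.006 -0.002 -1.   ] F [0.  0.3 9.1] T [-0.   -0.16  0.02] w 0.2 q [-0.38  0.37 -0.28  0.91  0.   -0.28]
```

View pics/s4c.png

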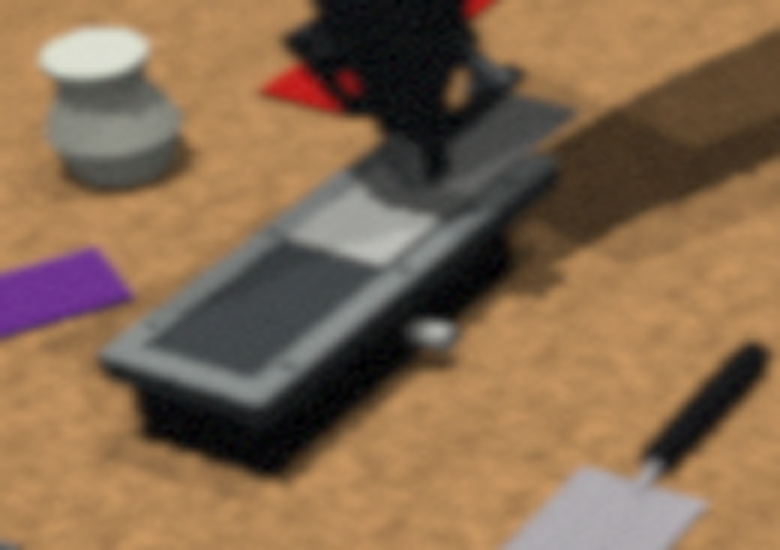

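The plate's front now sticks out past the bed's open end (crop ~ 540,110). Its rear edge runs from crop (287,237) to (387,267). I'll turn that into positions.

Run:
```python
from h import *
u=lambda x,y:(180+x/6-.5,150+y/5-.5)
P=onplane('scene',[u(287,237),u(387,267)],64); print('rear',P.round(1),np.linalg.norm(P[0]-P[1]))
P=onplane('scene',[u(577,107),u(517,93)],64);print('front',P.round(1))
P=onplane('scene',[u(555,160)],64);print('bed corner near',P.round(1))
# expected
a=np.radians(-5.6);ex=np.array([np.cos(a),np.sin(a)])
for s in(85,90):
  c=np.array([535.2,-188.5])-s*ex; print(s,'centre',c.round(1),'front',(c-85*ex).round(1),'rear',(c+85*ex).round(1))
```

```text
rear [[ 530.5 -221.5   64. ]
 [ 537.2 -163.4   64. ]] 58.42409345454552
front [[ 366.5 -150.5   64. ]
 [ 364.1 -186.1   64. ]]
bed corner near [[ 419.2 -136.1   64. ]]
85 centre [ 450.6 -180.2] front [ 366.  -171.9] rear [ 535.2 -188.5]
90 centre [ 445.6 -179.7] front [ 361.  -171.4] rear [ 530.2 -188. ]
```

Request:
servo_tool --moves '[{"jaw":-1,"dx":0,"dy":0,"dz":0.1,"twist":0},{"jaw":-1,"dx":0,"dy":0,"dz":0.6,"twist":0},{"jaw":0,"dx":0,"dy":0,"dz":1.5,"twist":0},{"jaw":1,"dx":-0.5,"dy":-1,"dz":2.5,"twist":0},{"jaw":1,"dx":-0.5,"dy":-2,"dz":2.5,"twist":0},{"jaw":1,"dx":-0.5,"dy":-3,"dz":2.5,"twist":0},{"jaw":1,"dx":-0.5,"dy":-4,"dz":2.5,"twist":0},{"jaw":1,"dx":-0.5,"dy":-4,"dz":2.5,"twist":0}]'

```text
time: 6.8
ee_pos: [439.4, -345.7, 334.9]
tool_rot: [0.161, 3.137, -0.003]
contact_force: [-0.2, -0.3, 0.7]
gripper_width: 84.5
```

Run:
```python
from st import *
st(); a,_=grab('scene','scene5'); b,_=grab('top','top5')
o=np.hstack([cv2.resize(a[150:260,180:310],(390,330)),cv2.resize(b[120:260,350:480],(390,420))[:330]]) if 0 else cv2.resize(b[120:260,340:480],None,fx=4,fy=4,interpolation=cv2.INTER_CUBIC)
cv2.imwrite('pics/s5c.png',o[:,:,::-1])
```

```text
t 6.8 p [ 439.4 -345.7  334.9] yaw_y 84.14 down [ 0.001 -0.002 -1.   ] F [-0.2 -0.3  0.7] T [0.06 0.04 0.03] w 84.5 q [-0.67  0.39  0.04  1.21 -0.   -0.56]
```

View pics/s5c.png

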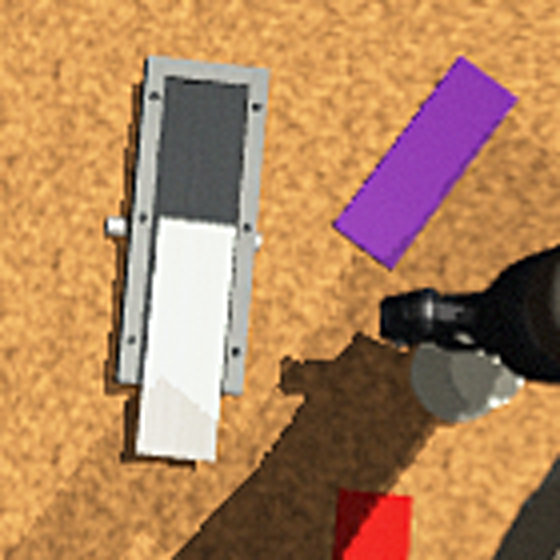

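Run:
```python
from m import *
im=np.load('top5.npz')['im']
for th in(140,170,190,200):
    c,w,h,a,p=rect(im,(370,171,400,238),th,64); r=np.radians(a); e=np.array([np.cos(r),np.sin(r)])
    f=c-e*w/2
    print(th,c.round(1),round(w,1),round(h,1),round(a,2),'front',f.round(1),'grasp24',(f+24*e).round(1))
# corners by hand from crop
q=lambda x,y:(340+x/4-.5,120+y/4-.5)
P=onplane('top',[q(137,455),q(214,461),q(240,222),q(160,217),q(118,381),q(243,394)],64);print(P.round(1))
```

```text
140 [ 447.9 -186.8] 171.5 68.5 -5.78 front [ 362.6 -178.2] grasp24 [ 386.4 -180.6]
170 [ 447.7 -186.8] 170.5 67.8 -5.61 front [ 362.9 -178.5] grasp24 [ 386.8 -180.8]
190 [ 448.1 -180.8] 169.0 55.4 -5.75 front [ 364.1 -172.4] grasp24 [ 387.9 -174.8]
200 [ 448.1 -180.7] 169.0 55.2 -5.75 front [ 364.1 -172.3] grasp24 [ 388.  -174.7]
[[ 364.8 -144.8   64. ]
 [ 361.2 -199.7   64. ]
 [ 533.6 -220.    64. ]
 [ 536.3 -161.9   64. ]
 [ 417.2 -131.3   64. ]
 [ 409.1 -220.9   64. ]]
```

The plate is centred at (448.1,-180.7), 169 x 55 mm, and sticks out about 49 mm, so milestone 1 is met. I'll grasp it about 24 mm from the front end, at (387,-175). First I'll go above that point.

Request:
servo_tool --moves '[{"jaw":1,"dx":-0.3,"dy":1,"dz":0,"twist":0},{"jaw":1,"dx":-0.6,"dy":2,"dz":0,"twist":0},{"jaw":1,"dx":-0.9,"dy":3,"dz":0,"twist":0},{"jaw":1,"dx":-1.32,"dy":4,"dz":-0.3,"twist":0},{"jaw":1,"dx":-1.32,"dy":4.175,"dz":-1,"twist":0},{"jaw":1,"dx":-1.32,"dy":4.175,"dz":-1.9,"twist":0},{"jaw":1,"dx":-1.32,"dy":4.175,"dz":-1.9,"twist":0},{"jaw":1,"dx":-1.32,"dy":4.175,"dz":-1.9,"twist":0}]'

```text
time: 7.7
ee_pos: [386.8, -173.7, 259.3]
tool_rot: [-0.15, -3.136, -0.001]
contact_force: [0.0, -0.8, -0.1]
gripper_width: 85.3
```

Run:
```python
from st import *
st(); a,_=grab('scene','scene6')
cv2.imwrite('pics/s6c.png',cv2.resize(a[130:250,190:320,::-1],None,fx=5,fy=5,interpolation=cv2.INTER_CUBIC))
```

```text
t 7.7 p [ 386.8 -173.7  259.3] yaw_y 84.53 down [-0.002  0.001 -1.   ] F [ 0.  -0.8 -0.1] T [-0.01 -0.06  0.05] w 85.3 q [-0.42  0.22 -0.43  0.92  0.   -0.33]
```

View pics/s6c.png

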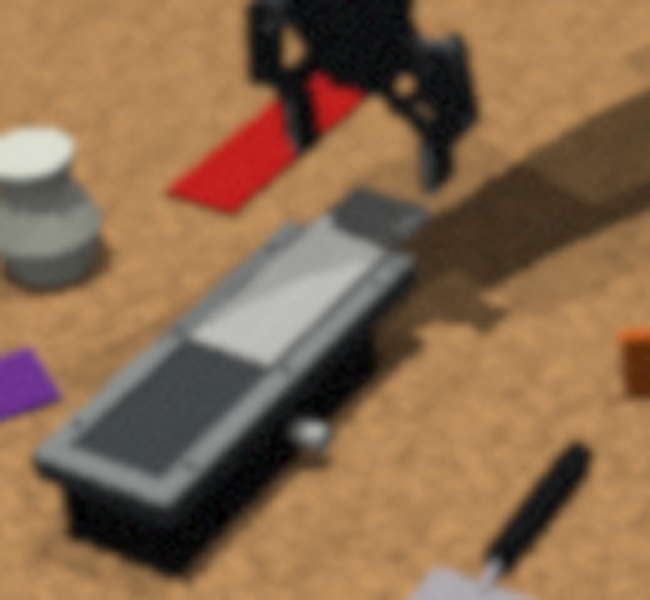

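The fingers (crop 300,140 and 435,185) straddle the end that sticks out. I'll descend to grasp height.

Request:
servo_tool --moves '[{"jaw":1,"dx":0,"dy":0,"dz":-0.3,"twist":0},{"jaw":1,"dx":0,"dy":0,"dz":-0.6,"twist":0},{"jaw":1,"dx":0,"dy":0,"dz":-0.9,"twist":0},{"jaw":1,"dx":0,"dy":0,"dz":-1.18,"twist":0},{"jaw":1,"dx":0,"dy":0,"dz":-1.18,"twist":0},{"jaw":1,"dx":0,"dy":0,"dz":-1.18,"twist":0}]'

```text
time: 8.35
ee_pos: [387.8, -175.1, 213.1]
tool_rot: [0.153, 3.136, -0.001]
contact_force: [-0.6, -1.2, 0.2]
gripper_width: 85.5
```

Run:
```python
from st import *
st(); a,_=grab('scene','scene7')
cv2.imwrite('pics/s7c.png',cv2.resize(a[130:250,190:320,::-1],None,fx=5,fy=5,interpolation=cv2.INTER_CUBIC))
```

```text
t 8.35 p [ 387.8 -175.1  213.1] yaw_y 84.43 down [ 0.002 -0.001 -1.   ] F [-0.6 -1.2  0.2] T [-0.02  0.03 -0.01] w 85.5 q [-0.42  0.29 -0.49  0.79  0.   -0.33]
```

View pics/s7c.png

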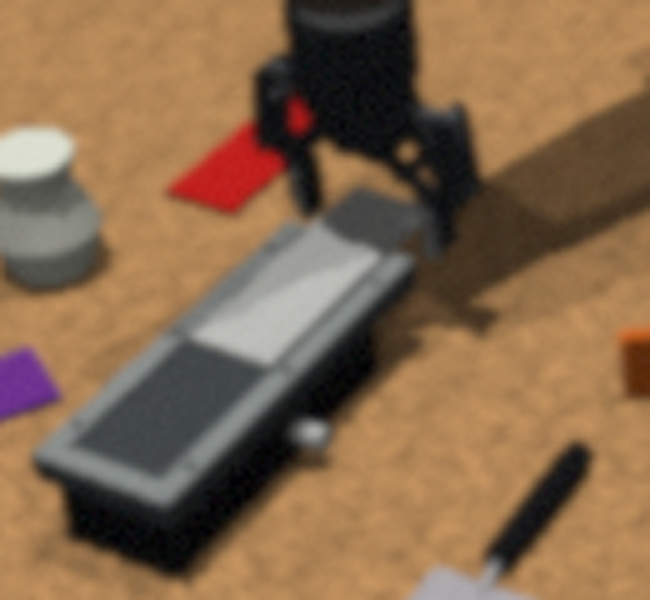

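The fingers stand beside the plate's long sides, clear of the bed. I'll close the jaw.

Request:
servo_tool --moves '[{"jaw":-1,"dx":0,"dy":0,"dz":0,"twist":0},{"jaw":-1,"dx":0,"dy":0,"dz":0,"twist":0},{"jaw":-1,"dx":0,"dy":0,"dz":0,"twist":0},{"jaw":-1,"dx":0,"dy":0,"dz":0,"twist":0},{"jaw":-1,"dx":0,"dy":0,"dz":0,"twist":0}]'

```text
time: 8.9
ee_pos: [387.4, -174.8, 212.7]
tool_rot: [0.152, 3.137, -0.001]
contact_force: [-1.1, -0.0, 5.8]
gripper_width: 54.3
```

Request:
servo_tool --moves '[{"jaw":-1,"dx":0,"dy":0,"dz":0.1,"twist":0},{"jaw":-1,"dx":0,"dy":0,"dz":0.2,"twist":0},{"jaw":-1,"dx":0,"dy":0,"dz":0.35,"twist":0},{"jaw":-1,"dx":0,"dy":0,"dz":0.5,"twist":0},{"jaw":-1,"dx":0,"dy":0,"dz":0.7,"twist":0},{"jaw":-1,"dx":0,"dy":0,"dz":0.7,"twist":0}]'

```text
time: 9.5
ee_pos: [387.7, -174.8, 241.2]
tool_rot: [0.152, 3.136, -0.001]
contact_force: [0.4, -0.7, -0.5]
gripper_width: 53.9
```

Run:
```python
from st import *
st(); a,_=grab('scene','scene8')
cv2.imwrite('pics/s8c.png',cv2.resize(a[130:250,190:320,::-1],None,fx=5,fy=5,interpolation=cv2.INTER_CUBIC))
```

```text
t 9.5 p [ 387.7 -174.8  241.2] yaw_y 84.45 down [ 0.002 -0.001 -1.   ] F [ 0.4 -0.7 -0.5] T [ 0.02  0.09 -0.03] w 53.9 q [-0.42  0.25 -0.45  0.87 -0.   -0.33]
```

View pics/s8c.png

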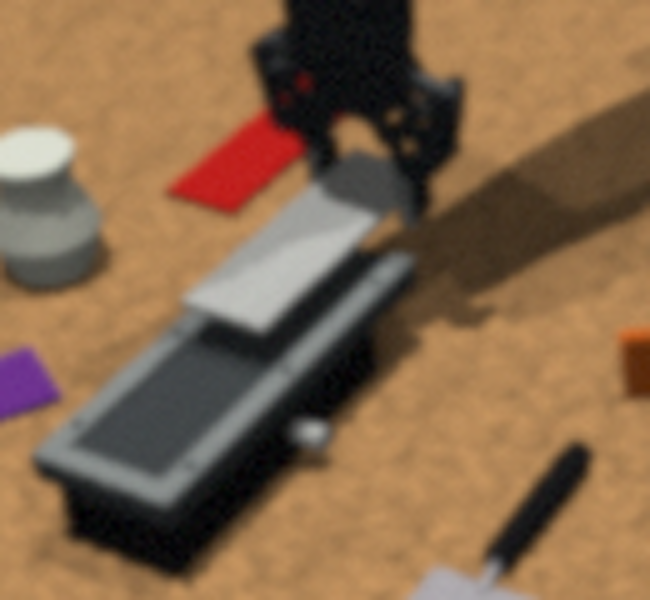

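The plate is lifted and clear of the bed, and looks level. I'll check its tilt with the scene depth before carrying it.

Run:
```python
from h import *
d=np.load('scene8.npz')['d']
im=np.load('scene8.npz')['im']
u=lambda x,y:(190+x/5,130+y/5)
pts=[u(x,y) for x,y in((215,295),(260,310),(240,270),(290,260),(280,220),(330,220),(340,190),(370,180))]
print(depthpts('scene',pts,d).round(1))
c=im[130:250,190:320].astype(int)
# fit plane over bright plate pixels
m=(c.min(2)>110)&(c.max(2)-c.min(2)<30); m[:30]=0
k,l,s,_=cv2.connectedComponentsWithStats(m.astype(np.uint8)); print(s[1:,4])
cc=[]
for i in range(1,k):
    if s[i,4]<100: continue
    mm=cv2.erode((l==i).astype(np.uint8),np.ones((3,3)))
    v,uu=np.nonzero(mm); 
    if len(v)<30: continue
    P=depthpts('scene',np.c_[uu+190,v+130],d); A=np.c_[P[:,:2]-P[:,:2].mean(0),np.ones(len(P))]
    sol=np.linalg.lstsq(A,P[:,2],rcond=None)[0]; print(i,P.mean(0).round(1),'slopes',sol.round(3),'range',P.min(0).round(0),P.max(0).round(0))
```

```text
[[ 522.  -203.6   91.1]
 [ 526.5 -171.9   92.5]
 [ 496.4 -202.5   91. ]
 [ 477.7 -180.6   90.9]
 [ 441.9 -207.8   88.2]
 [ 434.6 -178.1   90.8]
 [ 405.6 -187.2   91.1]
 [ 392.8 -173.5   93.5]]
[ 75 517 147 419  14  88]
2 [ 478.4 -186.4   91.1] slopes [-7.0000e-03  1.0000e-02  9.1077e+01] range [ 417. -214.   86.] [ 534. -157.   96.]
3 [ 450.6 -379.6   42.9] slopes [-0.059 -0.097 42.908] range [ 424. -405.   34.] [ 465. -360.   53.]
4 [ 610.4 -192.6   64.5] slopes [-1.0000e-03 -1.2000e-02  6.4512e+01] range [ 463. -241.   60.] [ 649. -146.   68.]
```

Run:
```python
from m import *
for f in('top0','top5'):
  im=np.load(f+'.npz')['im']
  for th in(185,200,215):
    c,w,h,a,p=rect(im,(240,130,285,175),th,58)
    P=onplane('top',p,58)[:,:2]
    q=P-c; best=[]
    r=np.radians(-5.5); E=np.array([[np.cos(r),np.sin(r)],[-np.sin(r),np.cos(r)]]); q=q@E.T
    for s in(1,-1):
        m=(abs(q[:,0])<32)&(s*q[:,1]>18); vx,vy,x0,y0=cv2.fitLine(q[m].astype(np.float32),cv2.DIST_HUBER,0,.01,.01).ravel(); best+=[(np.degrees(np.arctan(vy/vx))-5.5).round(2),(y0-x0*vy/vx).round(1)]
    for s in(1,-1):
        m=(abs(q[:,1])<20)&(s*q[:,0]>28); vx,vy,x0,y0=cv2.fitLine(q[m].astype(np.float32),cv2.DIST_HUBER,0,.01,.01).ravel(); best+=[(np.degrees(np.arctan(-vx/vy))-5.5).round(2),x0.round(1)]
    print(f,th,c.round(1),round(w,1),round(h,1),round(a,2),best)
```

```text
top0 185 [596.3 187.8] 80.9 58.1 -3.57 [np.float32(-5.18), np.float32(26.4), np.float32(-2.14), np.float32(-27.8), np.float32(-5.97), np.float32(39.0), np.float32(0.9), np.float32(-39.1)]
top0 200 [596.4 186.9] 79.9 57.7 -5.52 [np.float32(-5.18), np.float32(27.3), np.float32(-3.14), np.float32(-26.5), np.float32(-6.53), np.float32(39.0), np.float32(-4.28), np.float32(-38.2)]
top0 215 [596.4 187.3] 79.9 57.0 -5.52 [np.float32(-6.0), np.float32(26.5), np.float32(-4.02), np.float32(-26.5), np.float32(-5.97), np.float32(38.8), np.float32(-4.28), np.float32(-38.2)]
top5 185 [596.3 187.8] 81.8 58.1 -3.57 [np.float32(-5.13), np.float32(26.8), np.float32(-2.14), np.float32(-27.8), np.float32(-6.12), np.float32(39.2), np.float32(0.9), np.float32(-39.1)]
top5 200 [596.6 187.7] 81.4 58.1 -3.57 [np.float32(-5.13), np.float32(26.8), np.float32(-2.06), np.float32(-27.7), np.float32(-6.12), np.float32(39.0), np.float32(0.9), np.float32(-39.4)]
top5 215 [596.4 186.9] 79.9 57.7 -5.52 [np.float32(-5.18), np.float32(27.3), np.float32(-3.14), np.float32(-26.5), np.float32(-6.53), np.float32(39.0), np.float32(-4.28), np.float32(-38.2)]
```

The plate hangs level (slope about 0.01) with its top at about 92. The pile is at (596.5,187.3), angle about -5°, so the TCP target is (535.7,192.6). I'll carry it over in two calls.

Request:
servo_tool --moves '[{"jaw":-1,"dx":0,"dy":0,"dz":0.4,"twist":0},{"jaw":-1,"dx":0,"dy":0.2,"dz":0.8,"twist":0},{"jaw":-1,"dx":0.2,"dy":0.7,"dz":1.0,"twist":0},{"jaw":-1,"dx":0.5,"dy":1.4,"dz":1.0,"twist":0},{"jaw":-1,"dx":0.8,"dy":2.1,"dz":1.0,"twist":0},{"jaw":-1,"dx":1.1,"dy":2.8,"dz":1.0,"twist":0},{"jaw":-1,"dx":1.4,"dy":3.5,"dz":1.0,"twist":0.1},{"jaw":-1,"dx":1.7,"dy":4.2,"dz":1.0,"twist":0.1},{"jaw":-1,"dx":2.0,"dy":4.9,"dz":1.0,"twist":0.1},{"jaw":-1,"dx":2.3,"dy":5.5,"dz":1.0,"twist":0.1},{"jaw":-1,"dx":2.5,"dy":5.9,"dz":1.0,"twist":0.1},{"jaw":-1,"dx":2.6,"dy":6.1,"dz":1.0,"twist":0.1}]'

```text
time: 10.75
ee_pos: [491.5, 70.8, 279.5]
tool_rot: [-0.133, -3.138, -0.0]
contact_force: [0.6, -0.4, -1.3]
gripper_width: 54.1
```

Request:
servo_tool --moves '[{"jaw":-1,"dx":0.15,"dy":0.4,"dz":0,"twist":0},{"jaw":-1,"dx":0.4,"dy":1.0,"dz":0,"twist":0},{"jaw":-1,"dx":0.65,"dy":1.7,"dz":0,"twist":0},{"jaw":-1,"dx":0.9,"dy":2.4,"dz":0,"twist":0},{"jaw":-1,"dx":1.05,"dy":2.9,"dz":0,"twist":0},{"jaw":-1,"dx":1.11,"dy":3.08,"dz":0,"twist":0},{"jaw":-1,"dx":1.11,"dy":3.08,"dz":-0.3,"twist":0},{"jaw":-1,"dx":1.11,"dy":3.08,"dz":-0.6,"twist":0},{"jaw":-1,"dx":1.11,"dy":3.08,"dz":-0.9,"twist":0},{"jaw":-1,"dx":1.11,"dy":3.08,"dz":-1.0,"twist":0},{"jaw":-1,"dx":1.11,"dy":3.08,"dz":-1.0,"twist":0}]'

```text
time: 11.85
ee_pos: [534.9, 191.7, 238.5]
tool_rot: [-0.137, -3.136, 0.002]
contact_force: [-0.0, 0.9, -1.4]
gripper_width: 54.4
```

Run:
```python
from st import *
st(); a,_=grab('scene','scene9'); b,_=grab('top','top9')
o=np.hstack([cv2.resize(a[180:310,280:410],(400,400)),cv2.resize(b[100:240,210:350],(400,400))])
cv2.imwrite('pics/s9c.png',o[:,:,::-1])
```

```text
t 11.85 p [534.9 191.7 238.5] yaw_y 84.98 down [-0.003 -0.001 -1.   ] F [-0.   0.9 -1.4] T [ 0.    0.09 -0.03] w 54.4 q [ 0.34  0.5  -0.07  1.   -0.    0.43]
```

View pics/s9c.png

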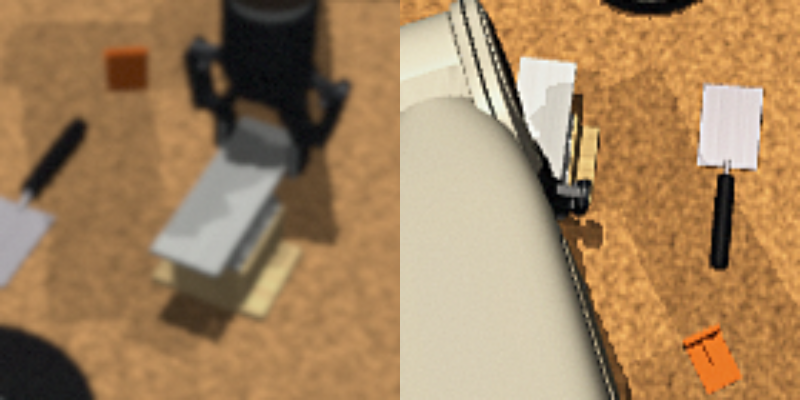

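The plate hovers over the pile, parallel to it. Its far end is at top crop (521,57)–(576,63), the near end is in the fingers, and the bracket and scraper are untouched. I'll check the centring from the far edge.

Run:
```python
from h import *
z=np.load('top9.npz'); d=z['d'];im=z['im']
q=lambda x,y:(210+(x-400)/2.857-.5,100+y/2.857-.5)
P=onplane('top',[q(521,57),q(576,63)],91);print(P.round(1),P.mean(0).round(1))
pts=[q(x,y) for x,y in((540,70),(565,75),(535,90),(562,110),(550,130),(558,160))];print(depthpts('top',pts,d).round(1))
ds=np.load('scene9.npz')['d']
s=lambda x,y:(280+x*130/400,180+y*130/400)
pts=[s(x,y) for x,y in((180,245),(215,255),(200,215),(240,210),(235,165),(265,165))]
print(depthpts('scene',pts,ds).round(1))
P=onplane('scene',[s(152,247),s(220,275)],91);print(P.round(1),P.mean(0).round(1))
```

```text
[[681.8 205.7  91. ]
 [676.7 151.   91. ]] [679.3 178.4  91. ]
[[669.9 187.   87.8]
 [666.  162.3  85.4]
 [649.7 191.5  86.7]
 [629.2 163.9  89. ]
 [609.4 175.5  86.3]
 [578.9 166.6  87.9]]
[[660.2 165.2  80.6]
 [664.  194.9  84.8]
 [628.8 170.   85.5]
 [613.2 197.6  86.5]
 [566.5 177.5  87.1]
 [558.3 200.3  87.6]]
[[679.1 149.6  91. ]
 [687.2 207.   91. ]] [683.2 178.3  91. ]
```

Run:
```python
from h import *
z=np.load('scene9.npz'); ds=z['d']
s=lambda x,y:(280+x*130/400,180+y*130/400)
def fit(n,poly,d):
    m=np.zeros(d.shape,np.uint8); cv2.fillPoly(m,[np.array(poly,int)],1); m=cv2.erode(m,np.ones((3,3)))
    v,u=np.nonzero(m); P=depthpts(n,np.c_[u,v],d); r=np.radians(-5); E=np.array([[np.cos(r),np.sin(r)],[-np.sin(r),np.cos(r)]])
    L=(P[:,:2]-[596.5,187.3])@E.T
    A=np.c_[L,np.ones(len(L))]; sol=np.linalg.lstsq(A,P[:,2],rcond=None)[0]; res=P[:,2]-A@sol
    print(n,len(v),'slope along, across, z at pile centre',sol.round(3),'rms',res.std().round(2))
    for a in range(-80,90,20):
        k=(abs(L[:,0]-a)<10); 
        if k.sum()>3: print(a,np.median(P[k,2]).round(1),end='; ')
    print()
fit('scene',[s(160,243),s(215,268),s(280,165),s(235,150)],ds)
z=np.load('top9.npz')
q=lambda x,y:(210+(x-400)/2.857-.5,100+y/2.857-.5)
fit('top',[q(523,60),q(574,65),q(562,165),q(525,110)],z['d'])
```

```text
scene 569 slope along, across, z at pile centre [ 0.377  1.39  85.045] rms 20.71
-40 88.3; -20 88.3; 0 88.0; 20 87.8; 40 87.5; 60 87.0; 80 87.2; 
top 364 slope along, across, z at pile centre [ -0.654  -1.414 113.123] rms 41.46
0 89.9; 20 89.1; 40 88.9; 60 88.7; 80 88.1;
```

The tilt is about 0.01 to 0.02 rad and the centring is within 2 mm. I'll lower it gently.

Request:
servo_tool --moves '[{"jaw":-1,"dx":0,"dy":0,"dz":-0.15,"twist":0},{"jaw":-1,"dx":0,"dy":0,"dz":-0.3,"twist":0},{"jaw":-1,"dx":0,"dy":0,"dz":-0.42,"twist":0},{"jaw":-1,"dx":0,"dy":0,"dz":-0.52,"twist":0},{"jaw":-1,"dx":0,"dy":0,"dz":-0.6,"twist":0},{"jaw":-1,"dx":0,"dy":0,"dz":-0.6,"twist":0}]'

```text
time: 12.55
ee_pos: [535.3, 192.6, 215.2]
tool_rot: [-0.135, -3.138, 0.001]
contact_force: [0.3, 0.1, -2.0]
gripper_width: 54.3
```

Request:
servo_tool --moves '[{"jaw":-1,"dx":0,"dy":0,"dz":-0.04,"twist":0},{"jaw":-1,"dx":0,"dy":0,"dz":-0.06,"twist":0},{"jaw":-1,"dx":0,"dy":0,"dz":-0.06,"twist":0}]'

```text
time: 12.85
ee_pos: [535.5, 192.6, 213.5]
tool_rot: [0.136, 3.139, 0.0]
contact_force: [-0.3, -0.1, -1.5]
gripper_width: 54.3
```

Still hanging freely (about -1.5 N, the plate's weight). I'll keep going down in 1 mm steps.

Request:
servo_tool --moves '[{"jaw":-1,"dx":0,"dy":0,"dz":-0.025,"twist":0},{"jaw":-1,"dx":0,"dy":0,"dz":-0.05,"twist":0},{"jaw":-1,"dx":0,"dy":0,"dz":-0.05,"twist":0}]'

```text
time: 13.15
ee_pos: [535.6, 192.6, 211.6]
tool_rot: [0.136, 3.138, 0.0]
contact_force: [0.4, 0.3, -0.4]
gripper_width: 53.8
```

Request:
servo_tool --moves '[{"jaw":-1,"dx":0,"dy":0,"dz":-0.015,"twist":0},{"jaw":-1,"dx":0,"dy":0,"dz":-0.025,"twist":0},{"jaw":-1,"dx":0,"dy":0,"dz":-0.025,"twist":0}]'

```text
time: 13.45
ee_pos: [535.6, 192.6, 211.1]
tool_rot: [0.136, 3.138, 0.0]
contact_force: [-1.5, -1.1, 3.5]
gripper_width: 54.1
```

Request:
servo_tool --moves '[{"jaw":-1,"dx":0,"dy":0,"dz":-0.01,"twist":0},{"jaw":0.4,"dx":0,"dy":0,"dz":-0.01,"twist":0},{"jaw":0.5,"dx":0,"dy":0,"dz":-0.01,"twist":0},{"jaw":0.7,"dx":0,"dy":0,"dz":-0.01,"twist":0},{"jaw":0.8,"dx":0,"dy":0,"dz":-0.01,"twist":0},{"jaw":1,"dx":0,"dy":0,"dz":-0.01,"twist":0},{"jaw":1,"dx":0,"dy":0,"dz":-0.01,"twist":0}]'

```text
time: 14.15
ee_pos: [535.5, 192.6, 210.0]
tool_rot: [-0.136, -3.139, 0.0]
contact_force: [-0.5, -0.3, 0.8]
gripper_width: 85.3
```

Run:
```python
from st import *
st(); a,_=grab('scene','scene10')
cv2.imwrite('pics/s10c.png',cv2.resize(a[180:310,280:410,::-1],(600,600),interpolation=cv2.INTER_CUBIC))
```

```text
t 14.15 p [535.5 192.6 210. ] yaw_y 85.05 down [-0. -0. -1.] F [-0.5 -0.3  0.8] T [-0.04  0.01  0.04] w 85.3 q [ 0.35  0.53 -0.1   0.94 -0.    0.43]
```

View pics/s10c.png

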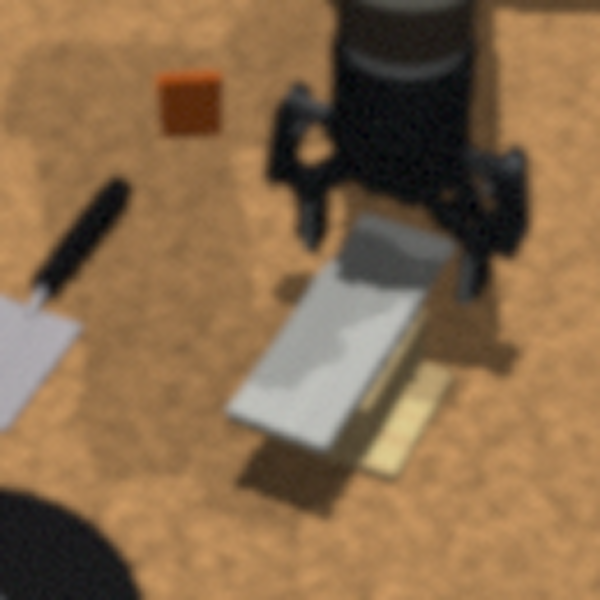

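The plate lies on the pile and both fingers are clear of its sides (crop 310,220 and 470,280). I'll go straight up, then back away so the top camera can see it.

Request:
servo_tool --moves '[{"jaw":1,"dx":0,"dy":0,"dz":0.3,"twist":0},{"jaw":1,"dx":0,"dy":0,"dz":0.8,"twist":0},{"jaw":1,"dx":0,"dy":0,"dz":1.6,"twist":0},{"jaw":1,"dx":0,"dy":0,"dz":2.6,"twist":0},{"jaw":1,"dx":-1,"dy":-0.6,"dz":3.5,"twist":0},{"jaw":1,"dx":-2,"dy":-1.2,"dz":4,"twist":0},{"jaw":1,"dx":-3,"dy":-2,"dz":4,"twist":0},{"jaw":1,"dx":-4,"dy":-3,"dz":4,"twist":0},{"jaw":1,"dx":-4.5,"dy":-4,"dz":4,"twist":0},{"jaw":1,"dx":-4.5,"dy":-5,"dz":4,"twist":0},{"jaw":1,"dx":-4.5,"dy":-5,"dz":4,"twist":0},{"jaw":1,"dx":-4.5,"dy":-5,"dz":4,"twist":0}]'

```text
time: 15.4
ee_pos: [355.3, -8.5, 371.2]
tool_rot: [0.142, 3.136, 0.001]
contact_force: [-0.1, 0.1, -0.4]
gripper_width: 85.8
```

Run:
```python
from st import *
from m import rect
st(); a,da=grab('scene','scene11'); b,db=grab('top','top11')
for th in(170,185,200):
    c,w,h,ang,p=rect(b,(235,100,300,200),th,62); print(th,c.round(1),round(w,1),round(h,1),round(ang,2))
m=np.zeros(b.shape[:2],np.uint8); cv2.fillPoly(m,[p],1); m=cv2.erode(m,np.ones((5,5))); v,u=np.nonzero(m)
P=depthpts('top',np.c_[u,v],db); P=P[abs(P[:,2]-62)<10]; A=np.c_[P[:,:2]-[596.5,187.3],np.ones(len(P))]; print('plane',np.linalg.lstsq(A,P[:,2],rcond=None)[0].round(3))
o=np.hstack([cv2.resize(a[180:310,280:410],(400,400)),cv2.resize(b[90:230,210:350],(400,400))])
cv2.imwrite('pics/s11c.png',o[:,:,::-1])
```

```text
t 15.4 p [355.3  -8.5 371.2] yaw_y 84.81 down [ 0.002  0.    -1.   ] F [-0.1  0.1 -0.4] T [ 0.01 -0.01  0.04] w 85.8 q [-0.02 -0.03 -0.39  1.21  0.    0.07]
170 [595.7 187. ] 169.5 59.3 -5.14
185 [595.7 187. ] 169.5 59.3 -5.14
200 [596.1 187.4] 168.7 58.3 -5.51
plane [-1.0000e-03 -8.0000e-03  6.2313e+01]
```

View pics/s11c.png

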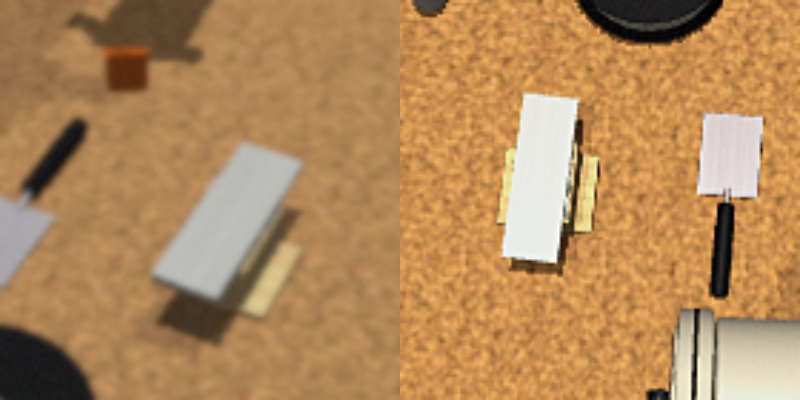

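View pics/top11.png

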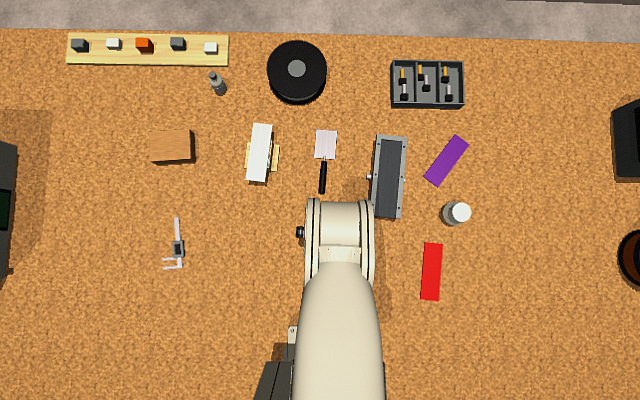

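The top view shows the long plate lying flat on the pile (260,152). It is centred to within about 1 mm, parallel, with its top at z 62.3. The scraper, vase, carton and caliper are where they started, and the scene crop shows the bracket in place too. I'm handing it in.

```bash
python3 -c "
from bench import finish_job
print(finish_job())"
```

```text
the job is handed in; nothing more can be done
None
```

The long plate is lying on the pile of short plates and the job was handed in at about 15.5 s of the 51 s allowed; `finish_job()` gives no verdict.

I pressed the plate with shut fingers at about 7–9 N and slid it until it stuck out about 49 mm. Then I gripped it by its long sides 24 mm from that end, carried it level, lowered it until I felt contact, and released it.

**Last checks:**
- **Position:** centre at (596, 187) against the pile's (596.5, 187.3), so within about 1 mm.
- **Angle:** -5.1 to -5.5° against about -5° for the pile. The pile's own edges gave scattered readings, mostly -2 to -6.5°, but that is still well inside the limit of about 9.7°.
- **Flatness:** tilt below 0.01 rad, with the top at z 62.3 mm (62 expected).
- **Surroundings:** the gripper touches nothing, and the other things on the bench look unmoved in the pictures.

**Not checked or off:**
- **Short plates:** the long plate covers them, so I could not measure their final position. The stand and pile edges that show look unchanged.
- **Plate width:** it read 58–59 mm instead of 56, probably because a bright side edge was counted in.
- **Refused call:** one move call was refused because it left out dx and dy; nothing moved.

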